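# Proof-pull a bone toggle in the bench pull tester

## Robot

A 6-joint arm with a two-finger parallel gripper is mounted at the origin on the work surface. World frame = base frame: x ahead of the robot, y to its left, z up, the work surface at z = 0. Lengths are in m, angles in rad, forces in N, time in s.
With the tool pointing down it reaches from about 0.275 to 0.725 m from the base axis. Payload 15.9 kg.
Tool frame: the origin (TCP) lies at the very end of the fingers, on their centre line; the grasp point (between the pads) lies 19 mm behind it; z points along the fingers, y is the line along which they close (so a half turn about z gives the same grasp; the last joint's range is limited). The gripper opens to 85 mm and grips with 20 to 120 N. Pads are 22 mm wide; open, the fingers measure 114 mm over their backs; the gripper's body (76 mm by 85 mm) begins 54 mm behind the grasp point. The pads swing forward as they close: fully open they stand 13 mm farther back than shut.
Start: joints at [1.326, 0.213, -0.034, 1.323, 0, 1.571], TCP at [0.121, 0.485, 0.231] pointing down, gripper open.
Joint ranges: [-2.98, 2.98], [-0.74, 1.72], [-1.14, 1.35], [-2.1, 2.04], [-1.57, 1.44], [-3.14, 3.14]. Speed limits (rad/s): [1.89, 1.89, 2.39, 2.57, 3.14, 3.14].

## Interface

Orientations are given as a unit quaternion [w, x, y, z].
In Python, from rig import readout, optics, job, spotter gives the robot as it stands.
- The arm moves only by the tool apply_moves, never from a script. Its argument "deltas" is a list of rows, each an object with "travel": the shift along the tool's x, y, z each as a share of 0.4 m, from -1 to 1, a list of three; "turn": the turn, a rotation vector about the tool's x, y, z each as a share of 90 degrees, from -1 to 1, a list of three. A call has 1 to 10 rows; each row is the pose to reach, as a shift and turn from the pose commanded when the call began, along the tool's axes at that moment; what a row does not reach only later rows make up. A row lasts 1/12 s, in which the tool goes at most 41.7 mm and 7.16 degrees, less where a joint would pass 70% of its speed; a pose out of reach is approached as far as the arm can. A call with a number of a shift or a turn outside -1 to 1 is refused whole. A call with a gripper value outside its range is refused whole. "gripper" is the closure, from 0 (fully open) to 1 (shut), set as the call begins (left out, the last holds). The fingers move at their own pace and stop on an object; "grip_force" is the grip in N (left out, the last holds). Time passes only in rows, so rows that repeat a pose let the fingers close. It gives the time, the measured TCP pose, the force, the opening and the grip force at its end, in the units of the state.
- readout.read_state(): the state, without advancing time (a new reading comes with each control period).
- optics.snapshot(name): name is "scene" or "top" or "wrist"; returns (picture, depth): 400x640x3 uint8, red, green, blue; 400x640 float32, m along the optical axis (not along the pixel's ray), 0 where there is no reading.
- optics.camera_model(name): a dict with "K" (3x3 intrinsics, pixels), "R" (3x3) and "t" (3): a world point X has camera coordinates R X + t; the wrist camera has in their place "mount" (4x4, takes a point from camera to tool coordinates, whose origin is the TCP and whose axes are the flange's). Camera axes: x right, y down, z forward; pixel columns grow to the right and rows downward; lengths in m; the calibration is good to about 2 mm. A picture is of the moment at which its call begins: read the wrist's pose just before it. camera_model takes no time and is no camera call.
- job.finish_job(): hands the job in; it is judged then, once.
Trained networks look in the newest picture that a camera, given by its name, has taken for a name from the list of things; names that differ only in an ending like _2 or _b are one class to them, and where a whole thing is asked for, a point or a joint stands for the part that bears it (a point fixed in the world has none). Each returns a list of dicts, best first, with "confidence" (0 to 1); they miss things now and then, are a little off and sometimes report something else, mostly with a low value. They report only what shows in the picture. A call takes as long as a camera call.
- spotter.look_for(query, camera): "location" ([x, y, z] in m, in the coordinates of the camera as it stood for that picture, good to about 4 mm: the middle of the surface that is visible of it).
- spotter.trace(query, camera): "mask" (400x640 bool, what is visible of it).
The state is a dict: "time": time; "joint_pos": joint angles; "dq": joint speeds; "effort": joint torques, N m; "tool_pos": TCP position; "ee_rot": TCP orientation; "force": force on the tool from outside, world axes, zero at the start; "moment": the same for the moment, N m; "grip_width": finger opening in m; "finger_force": force on a finger pad.
Only numpy, scipy, OpenCV 4.12 (cv2) and the standard library are available. Lean on these libraries where they do the work, as an engineer would, in place of code of your own. Each camera call takes 0.05 s, during which the arm holds its last target. There are 200 camera calls.

## Task

The bone toggle is already hung on the hook of the pull tester: swing the clear guard hood fully shut over it, and only then draw the stirrup handle out against its spring until the pointer lines up with the index clip on the scale, without overrunning the mark. Keep it there for at least three seconds and finish while still holding it steady at the mark, so that the toggle can be looked at under load. Leave the index clip where it is set, and do not disturb the sharpening stone, the mortar or the spare toggle.

Things in the scene. Friction and masses are not known exactly. Their poses are not given: they have to be found in the camera images.
- tester: Bench pull tester, bolted down: dark iron base plate 150 (x) x 400 (y) x 12 mm; origin centre of its underside. z up; the handle is drawn along its -y; toggle and guard hood are at its +y end, the scale bar on its -x side, nearest the robot. An iron block (y -43 to -17, x -27 to 27 mm, top 77 mm above the bench) guides the barrel. Never moves.
- guard (a joint): Clear hood with aluminium edges, 90 mm wide (tester y 70 to 160), hinged along tester y at tester x = 55 mm, 100 mm above the bench. Shut, it is level for 55 mm, then slopes down at 45 degrees to its lip at tester x = -72 mm, 32 mm up. rad: 0 = fully shut, more as its front swings up and back; starts at 0.8 to 1.25. Stiff hinge (0.2 N m): it stays where left.
- guard_face (a point): On the outside of the hood's sloping front panel, mid-width, 90 mm from the hinge line; swings with the hood. When shut it is at tester x = -30, y = 115 mm, 74 mm above the bench. Closed fingers pressing straight down over that place, from above the open hood (which reaches up to 210 mm) until it is home, shut it with 2 to 5 N.
- draw: Stirrup handle and barrel, one sliding part. Origin: middle of its round dark wood grip bar (14 mm thick, 72 mm along tester x), 55 mm above the bench, at rest at tester x 0, y -105 mm. Side arms lead to a yoke; the gap behind the bar is 43 mm (y) x 66 mm (x), for a finger. Slides up to 80 mm along tester -y against a return spring, 3 N + 230 N/m: 12 to 18 N at the mark.
- pointer (a point): Tip of the steel pointer on the handle's yoke, moves with the handle: from the grip bar's middle 62 mm to the robot's side (tester -x) and 50 mm towards the guard (+y), 55 mm above the bench; at rest at tester y = -55 mm.
- index_mark (a point): The mark: thin inner edge of the brass index clip (16 mm long) on the aluminium scale bar, at the pointer's height and x, 40 to 62 mm along tester -y from the pointer's rest. The pointer is at the mark when both have the same tester y. The clip is held by friction only (6 N); do not shift it.
- toggle: Turned ivory-coloured bone toggle under test, 50 mm long (tester x), 18 mm thick, 10 mm waist; origin at its centre. It lies behind the slotted steel anvil at tester x 0, y 114.5 mm, 55 mm above the bench, the hook behind its waist, and stays there.
- hook: Steel hook and rod in line with the handle, drawn by it through the spring; origin at its upright pin behind the toggle's waist, 8 mm from the toggle's centre. Moves about 1 mm as the load comes on.
- stone: Grey slate sharpening stone, 160 x 50 x 22 mm, loose on the bench beyond the tester; origin centre of its underside. Bystander.
- mortar: White ceramic mortar, a bowl 90 mm across and 58 mm high, loose on the bench past the guard end of the tester; origin centre of its underside. Bystander.
- spare_toggle: A second bone toggle like the first, lying loose on the bench on the robot's side of the tester; origin at its centre, 9 mm above the bench. Bystander.

How it is judged:
By the outcome, as a careful person would: the job done as asked, in the order asked, and still so for the second after the job is handed in, while the arm keeps its last pose, push and grip.
It also fails if it takes over 61 s, if anything falls off the work surface, if the arm or the gripper's body presses on something with over 40 N, if the wrist force passes 120 N, or if a joint passes its speed limit or range.

## Working session

There is one attempt and no reset: what is moved stays moved. The work goes in short steps, Python scripts to look and compute and a tool call to move; the robot and the scene stay as the last step left them, time stands still between calls to the robot, and variables do not carry over. Pictures are saved under pics/ and viewed, at most 10 in all, crops included, and the job is handed in when it is done.

Besides the shell and the picture viewer there is one more tool, called after "Emit:" by a JSON object that holds its "name" and its "arguments", one argument or row to a line. apply_moves: Moves the arm, as the interface text tells. Shift numbers are shares of 0.4 m and turn numbers shares of 90 degrees, none past 1 either way. Its arguments: {"type":"object","properties":{"deltas":{"type":"array","items":{"type":"object","properties":{"travel":{"type":"array","items":{"type":"number","minimum":-1,"maximum":1}},"turn":{"type":"array","items":{"type":"number","minimum":-1,"maximum":1}}}}},"gripper":{"type":"number"},"grip_force":{"type":"number"}},"required":["deltas"]}

```bash
mkdir -p pics; cat > h.py <<'E'
import numpy as np, cv2
from rig import readout, optics, job, spotter
from scipy.spatial.transform import Rotation as Ro
def tool(s):
    q=s["ee_rot"]; T=np.eye(4); T[:3,:3]=Ro.from_quat([q[1],q[2],q[3],q[0]]).as_matrix(); T[:3,3]=s["tool_pos"]; return T
def cam2world(name,s=None):
    m=optics.camera_model(name); T=np.eye(4)
    if name=="wrist": return tool(s)@np.array(m["mount"])
    R=np.array(m["R"]); T[:3,:3]=R.T; T[:3,3]=-R.T@np.array(m["t"]); return T
def cloud(depth,name,T):
    K=np.array(optics.camera_model(name)["K"]); v,u=np.mgrid[:400,:640]
    P=np.stack([(u-K[0,2])/K[0,0]*depth,(v-K[1,2])/K[1,1]*depth,depth],-1)
    return P@T[:3,:3].T+T[:3,3]
E
python3 - <<'E'
from h import *
s=readout.read_state(); print(s)
for n in ["top","scene"]:
    p,d=optics.snapshot(n); cv2.imwrite(f"pics/{n}0.png",p[:,:,::-1]); T=cam2world(n)
    C=cloud(d,n,T); np.savez(f"{n}0.npz",p=p,d=d,C=C)
    print(n,T.round(3).tolist())
    for q in ["tester","guard_face","draw","pointer","index_mark","toggle","stone","mortar","spare_toggle"]:
        print(q,[(np.round(T[:3,:3]@np.array(r["location"])+T[:3,3],3).tolist(),round(r["confidence"],2)) for r in spotter.look_for(q,n)[:3]])
E
```

```text
{'time': 0.0, 'joint_pos': array([ 1.32598260e+00,  2.13340372e-01, -3.50507292e-02,  1.32354358e+00,
        1.09959435e-05,  1.57077029e+00]), 'dq': array([ 0.00021096, -0.00062585, -0.00046813,  0.00026994,  0.00023922,
        0.00119297]), 'effort': array([ 9.01936382e-04, -6.86166072e+01,  4.87122059e+01,  1.75708300e-02,
        1.27986928e-04, -3.94344568e-05]), 'tool_pos': array([0.12109789, 0.48474564, 0.23082739]), 'ee_rot': array([-7.49614589e-05,  1.22088472e-01,  9.92519058e-01, -5.64245634e-04]), 'force': array([-1.11336208,  1.00262998, -0.39301552]), 'moment': array([ 0.00352771, -0.02342373, -0.01870241]), 'finger_force': 0.0, 'grip_width': 0.08549735718046225}
top [[0.026, -0.984, 0.174, 0.453], [-1.0, -0.025, 0.006, 0.119], [-0.001, -0.175, -0.985, 0.963], [0.0, 0.0, 0.0, 1.0]]
tester [([0.508, 0.082, 0.014], 0.63)]
guard_face [([0.466, 0.188, 0.176], 0.88)]
draw []
pointer []
index_mark [([0.481, -0.038, 0.058], 0.47), ([0.512, 0.039, 0.063], 0.22)]
toggle []
stone [([0.661, 0.133, 0.027], 0.65), ([0.467, 0.188, 0.176], 0.56)]
mortar [([0.442, 0.346, 0.04], 0.63)]
spare_toggle [([0.361, 0.129, 0.02], 0.63)]
scene [[0.611, 0.621, -0.491, 1.09], [0.792, -0.48, 0.378, -0.271], [-0.0, -0.62, -0.785, 0.889], [0.0, 0.0, 0.0, 1.0]]
tester [([0.523, 0.084, 0.013], 0.95)]
guard_face [([0.489, 0.183, 0.169], 0.89)]
draw [([0.528, 0.026, 0.059], 0.88)]
pointer [([0.519, 0.027, 0.058], 0.92)]
index_mark [([0.522, 0.083, 0.013], 0.64), ([0.484, -0.043, 0.056], 0.54)]
toggle []
stone [([0.674, 0.129, 0.022], 0.95), ([0.487, 0.18, 0.165], 0.38)]
mortar [([0.434, 0.351, 0.043], 0.62)]
spare_toggle [([0.371, 0.13, 0.014], 0.59)]
```

View top.

View pics/top0.png

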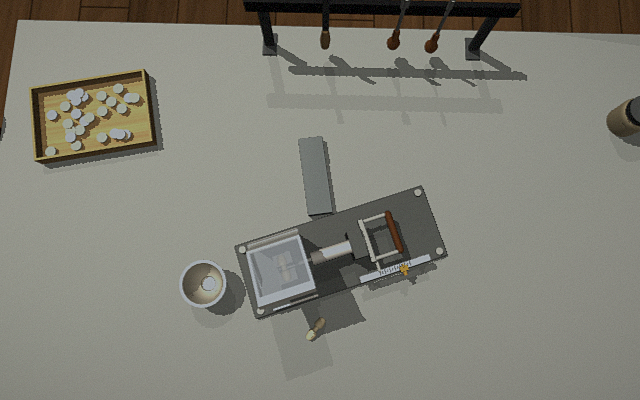

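```bash
python3 - <<'E'
import numpy as np,cv2
z=np.load("top0.npz");C=z["C"];d=z["d"]
# bird view height raster
X=C[...,0];Y=C[...,1];Z=C[...,2]
ok=(d>0)&(X>.35)&(X<.65)&(Y>-.2)&(Y<.3)
for lo,hi in [(.008,.016),(.05,.066),(.07,.085)]:
    m=(ok&(Z>lo)&(Z<hi)).astype(np.uint8)
    m=cv2.morphologyEx(m,cv2.MORPH_OPEN,np.ones((2,2)))
    n,l,st,c=cv2.connectedComponentsWithStats(m)
    for i in range(1,n):
        if st[i,4]>25:
            P=np.stack([X[l==i],Y[l==i]],1).astype(np.float32); r=cv2.minAreaRect(P*1000)
            print(lo,st[i],[np.round(k,1) for k in r],"z",np.median(Z[l==i]).round(4))
E
```

```text
0.008 [ 295  187  153   83 4813] [array([534.3,  16.2]), array([149.7, 275.6]), np.float64(19.6)] z 0.013
0.008 [365 218  32  39 723] [array([518.5,  56.4]), array([ 70.7, 166.7]), np.float64(23.0)] z 0.0131
0.008 [235 245  69  75 723] [array([468.3, 199. ]), array([149.7, 141.2]), np.float64(19.0)] z 0.0131
0.008 [ 309  255   69   45 1673] [array([466.4,  71. ]), array([ 72.3, 131.1]), np.float64(13.0)] z 0.013
0.008 [300 299  14   6  32] [array([425.8, 132.4]), array([15.4, 59.3]), np.float64(50.0)] z 0.0035
0.05 [358 212  47  63 644] [array([511.1,  44.4]), array([108.4, 179.5]), np.float64(19.4)] z 0.0601
0.05 [365 236   8  16  55] [array([490.8,  63.8]), array([ 26.6, 131.1]), np.float64(45.4)] z 0.0647
0.05 [311 245  28  10  58] [array([511.5, 111.2]), array([ 4. , 53.4]), np.float64(19.7)] z 0.066
0.05 [337 251  16   8  46] [array([504.7,  73. ]), array([ 4.5, 30.8]), np.float64(19.2)] z 0.0587
0.05 [314 261  11   5  29] [array([487.2, 121. ]), array([ 3.7, 20.7]), np.float64(19.7)] z 0.0558
0.05 [399 264  10  12  83] [array([478.6, -44.3]), array([20.6, 26.5]), np.float64(2.4)] z 0.057
0.05 [224 277   3  17  43] [array([440.1, 300.9]), array([12.5, 31.6]), np.float64(87.6)] z 0.0562
0.07 [347 229  22  31 418] [array([523.2,  48.5]), array([54.1, 30.6]), np.float64(23.0)] z 0.0778
```

```bash
cat > f.py <<'E'
import numpy as np,cv2
def fit(n):
    z=np.load(n);C=z["C"];d=z["d"];p=z["p"].astype(int)
    X,Y,Z=C[...,0],C[...,1],C[...,2]
    dark=(p.max(-1)<110)
    m=((d>0)&(X>.35)&(X<.65)&(Y>-.2)&(Y<.32)&(Z>.0085)&(Z<.016)&dark).astype(np.uint8)
    k,l,st,c=cv2.connectedComponentsWithStats(m)
    l=np.isin(l,[i for i in range(1,k) if st[i,4]>150])
    r=cv2.minAreaRect(np.stack([X[l],Y[l]],1).astype(np.float32)*1000)
    return r,C
E
python3 - <<'E'
from f import *
for n in ["top0.npz","scene0.npz"]:
    r,C=fit(n);print(n,r)
    a=r[2] if r[1][0]<r[1][1] else r[2]-90
    th=np.deg2rad(a);R=np.array([[np.cos(th),-np.sin(th)],[np.sin(th),np.cos(th)]])
    L=(C[...,:2]*1000-np.array(r[0]))@R; Z=C[...,2]*1000
    p=np.load(n)["p"].astype(int)
    def rep(nm,m):
        if m.sum(): print(nm,m.sum(),"x",np.percentile(L[...,0][m],[1,50,99]).round(1),"y",np.percentile(L[...,1][m],[1,50,99]).round(1),"z",np.percentile(Z[m],[1,50,99]).round(1))
    inb=(abs(L[...,0])<100)&(abs(L[...,1])<200)
    rep("block",inb&(Z>74)&(Z<82)&(L[...,1]<20))
    red=(p[...,0]>p[...,2]*1.8)&(p[...,0]>60)&inb&(Z>40)
    rep("grip",red&(L[...,0]>-45)&(p[...,1]<p[...,0]*.55))
    rep("clip",red&(L[...,0]<-45))
    rep("plate",inb&(Z>9)&(Z<16))
    rep("guard",inb&(Z>95))
    im=p.astype(np.uint8)[:,:,::-1]
    c=(slice(190,300),slice(330,460)) if n[0]=='t' else None
    if c: cv2.imwrite("pics/crop0.png",cv2.resize(im[c],None,fx=5,fy=5,interpolation=cv2.INTER_CUBIC))
E
```

```text
top0.npz ((516.6709594726562, 80.08241271972656), (154.283935546875, 399.81378173828125), 19.65160369873047)
block 410 x [-28.8  -2.6  23.9] y [-42.6 -29.6 -16.8] z [74.5 78.  81.3]
grip 43 x [-40.8 -14.1  37.1] y [-109.7 -105.8  -99.1] z [59.1 62.1 65.7]
clip 136 x [-85.2 -46.3 -46.3] y [-106.8   58.2   58.2] z [ 53.5 963.2 963.2]
plate 8209 x [-76.2  -2.3  71.5] y [-196.4  -48.5  197.3] z [ 9.4 12.8 15.8]
guard 4902 x [-58.4 -21.8  56.5] y [ 58.2 102.9 161.2] z [105.8 183.  963.2]
scene0.npz ((544.776123046875, 88.97451782226562), (210.36831665039062, 402.1521911621094), 19.225065231323242)
block 295 x [-56.4 -28.8  -2.9] y [-43.  -29.9 -16.3] z [74.3 77.6 80.8]
clip 74 x [-99.5 -60.8 -45.3] y [-110.9 -105.4  -95.7] z [52.  60.9 64.4]
plate 6706 x [-98.4  -9.9  45.3] y [-197.9  -76.4  177.4] z [ 9.3 12.7 15.8]
guard 3169 x [-82.7 -19.9  29.3] y [ 67.8 106.2 162.5] z [101.5 166.3 205.1]
```

View pics/scene0.png

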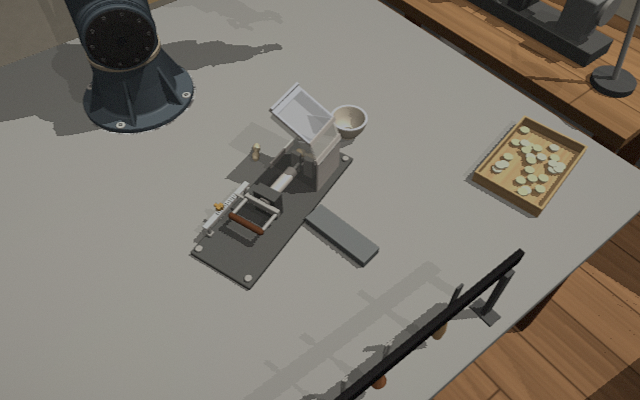

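Emit:
{"name": "apply_moves", "arguments": {
  "deltas": [
    {"travel": [-0.978, -0.547, -0.12], "turn": [0, 0, -0.374]},
    {"travel": [-0.978, -0.547, -0.12], "turn": [0, 0, -0.374]},
    {"travel": [-0.978, -0.547, -0.12], "turn": [0, 0, -0.374]},
    {"travel": [-0.978, -0.547, -0.12], "turn": [0, 0, -0.374]},
    {"travel": [-0.978, -0.547, -0.12], "turn": [0, 0, -0.374]},
    {"travel": [-0.978, -0.547, -0.12], "turn": [0, 0, -0.374]},
    {"travel": [-0.978, -0.547, -0.12], "turn": [0, 0, -0.374]},
    {"travel": [-0.978, -0.547, -0.12], "turn": [0, 0, -0.374]},
    {"travel": [-0.978, -0.547, -0.12], "turn": [0, 0, -0.374]},
    {"travel": [-0.978, -0.547, -0.12], "turn": [0, 0, -0.374]}
  ],
  "gripper": 1
}}

```text
time: 1.83
tool_pos: [0.4058, 0.2169, 0.2734]
ee_rot: [0.0, -0.171, 0.985, 0.0]
force: [-0.1, 1.2, 0.1]
grip_width: -0.0
finger_force: 0.0
```

Emit:
{"name": "apply_moves", "arguments": {
  "deltas": [
    {"travel": [-0.066, -0.127, 0], "turn": [0, 0, 0]},
    {"travel": [-0.066, -0.127, 0.04], "turn": [0, 0, 0]},
    {"travel": [-0.066, -0.127, 0.08], "turn": [0, 0, 0]},
    {"travel": [-0.066, -0.127, 0.12], "turn": [0, 0, 0]},
    {"travel": [-0.066, -0.127, 0.15], "turn": [0, 0, 0]},
    {"travel": [-0.066, -0.127, 0.18], "turn": [0, 0, 0]},
    {"travel": [-0.066, -0.127, 0.21], "turn": [0, 0, 0]},
    {"travel": [-0.066, -0.127, 0.24], "turn": [0, 0, 0]},
    {"travel": [-0.066, -0.127, 0.27], "turn": [0, 0, 0]},
    {"travel": [-0.066, -0.127, 0.3], "turn": [0, 0, 0]}
  ]
}}

```text
time: 2.67
tool_pos: [0.4466, 0.1797, 0.1525]
ee_rot: [0.0, -0.17, 0.985, 0.0]
force: [-0.9, -0.5, 1.9]
grip_width: 0.0001
finger_force: 1.0
```

Contact (1.9 N). Press on down toward z ≈ 0.095.

Emit:
{"name": "apply_moves", "arguments": {
  "deltas": [
    {"travel": [0, 0, 0.02]},
    {"travel": [0, 0, 0.04]},
    {"travel": [0, 0, 0.06]},
    {"travel": [0, 0, 0.075]},
    {"travel": [0, 0, 0.09]},
    {"travel": [0, 0, 0.105]},
    {"travel": [0, 0, 0.12]},
    {"travel": [0, 0, 0.13]},
    {"travel": [0, 0, 0.14]},
    {"travel": [0, 0, 0.14]}
  ]
}}

```text
invalid input
```

Emit:
{"name": "apply_moves", "arguments": {
  "deltas": [
    {"travel": [0, 0, 0.02], "turn": [0, 0, 0]},
    {"travel": [0, 0, 0.04], "turn": [0, 0, 0]},
    {"travel": [0, 0, 0.06], "turn": [0, 0, 0]},
    {"travel": [0, 0, 0.075], "turn": [0, 0, 0]},
    {"travel": [0, 0, 0.09], "turn": [0, 0, 0]},
    {"travel": [0, 0, 0.105], "turn": [0, 0, 0]},
    {"travel": [0, 0, 0.12], "turn": [0, 0, 0]},
    {"travel": [0, 0, 0.13], "turn": [0, 0, 0]},
    {"travel": [0, 0, 0.14], "turn": [0, 0, 0]},
    {"travel": [0, 0, 0.14], "turn": [0, 0, 0]}
  ]
}}

```text
time: 3.5
tool_pos: [0.4464, 0.1797, 0.0963]
ee_rot: [-0.0, -0.171, 0.985, -0.0]
force: [-0.7, 1.0, 0.6]
grip_width: 0.0
finger_force: 0.0
```

Emit:
{"name": "apply_moves", "arguments": {
  "deltas": [
    {"travel": [0, 0, 0.005], "turn": [0, 0, 0]},
    {"travel": [0, 0, 0.01], "turn": [0, 0, 0]},
    {"travel": [0, 0, 0.015], "turn": [0, 0, 0]},
    {"travel": [0, 0, 0.02], "turn": [0, 0, 0]},
    {"travel": [0, 0, 0.02], "turn": [0, 0, 0]}
  ]
}}

```text
time: 3.92
tool_pos: [0.4466, 0.1798, 0.0887]
ee_rot: [0.0, -0.171, 0.985, -0.0]
force: [-0.0, 0.7, 0.5]
grip_width: -0.0
finger_force: 0.0
```

Emit:
{"name": "apply_moves", "arguments": {
  "deltas": [
    {"travel": [0, 0, 0.004], "turn": [0, 0, 0]},
    {"travel": [0, 0, 0.007], "turn": [0, 0, 0]},
    {"travel": [0, 0, 0.007], "turn": [0, 0, 0]}
  ]
}}

```text
time: 4.17
tool_pos: [0.4465, 0.1797, 0.086]
ee_rot: [-0.0, -0.171, 0.985, -0.0]
force: [-0.6, -0.3, -0.2]
grip_width: 0.0002
finger_force: 0.0
```

```bash
python3 - <<'E'
from h import *
p,d=optics.snapshot("scene"); C=cloud(d,"scene",cam2world("scene")); np.savez("scene1.npz",p=p,d=d,C=C)
c=p[60:260,180:400,::-1]; cv2.imwrite("pics/s1.png",cv2.resize(c,None,fx=3,fy=3,interpolation=cv2.INTER_CUBIC)[:600])
E
```

```text
(no output)
```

View pics/s1.png

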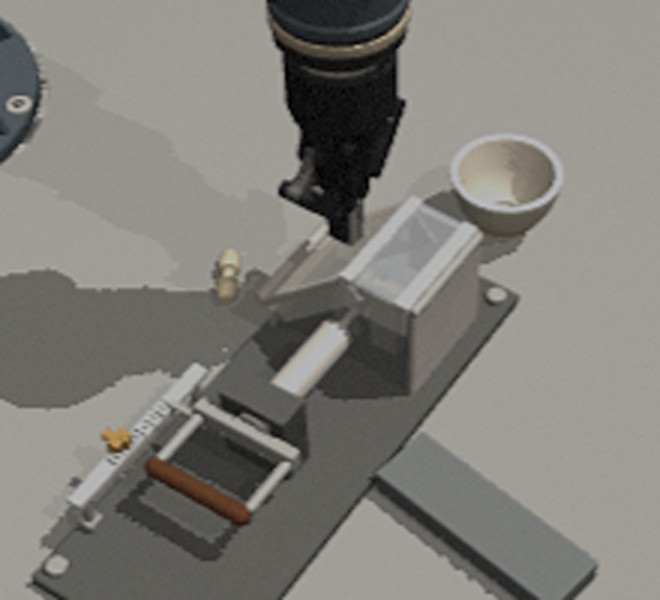

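The picture shows the hood down under the fingers (crop px ~(345,240)), with its top nearly level. I'll keep pressing until it is home.

Emit:
{"name": "apply_moves", "arguments": {
  "deltas": [
    {"travel": [0, 0, 0.004], "turn": [0, 0, 0]},
    {"travel": [0, 0, 0.008], "turn": [0, 0, 0]},
    {"travel": [0, 0, 0.008], "turn": [0, 0, 0]}
  ]
}}

```text
time: 4.47
tool_pos: [0.4465, 0.1797, 0.0827]
ee_rot: [-0.0, -0.17, 0.985, -0.0]
force: [-0.8, 0.3, 1.1]
grip_width: -0.0003
finger_force: 0.0
```

Emit:
{"name": "apply_moves", "arguments": {
  "deltas": [
    {"travel": [0, 0, 0.004], "turn": [0, 0, 0]},
    {"travel": [0, 0, 0.006], "turn": [0, 0, 0]},
    {"travel": [0, 0, 0.006], "turn": [0, 0, 0]}
  ]
}}

```text
time: 4.72
tool_pos: [0.4467, 0.1798, 0.0816]
ee_rot: [0.0, -0.17, 0.985, 0.0]
force: [-8.8, -3.7, 23.9]
grip_width: 0.0001
finger_force: 11.4
```

Emit:
{"name": "apply_moves", "arguments": {
  "deltas": [
    {"travel": [0, 0, -0.05], "turn": [0, 0, 0]},
    {"travel": [0, 0, -0.15], "turn": [0, 0, 0]},
    {"travel": [0, -0.1, -0.25], "turn": [0, 0, 0]},
    {"travel": [-0.075, -0.55, -0.42], "turn": [0, 0, 0]},
    {"travel": [-0.075, -0.55, -0.42], "turn": [0, 0, 0]},
    {"travel": [-0.075, -0.55, -0.42], "turn": [0, 0, 0]},
    {"travel": [-0.075, -0.55, -0.42], "turn": [0, 0, 0]},
    {"travel": [-0.075, -0.55, -0.42], "turn": [0, 0, 0]},
    {"travel": [-0.075, -0.55, -0.42], "turn": [0, 0, 0]},
    {"travel": [-0.075, -0.55, -0.42], "turn": [0, 0, 0]}
  ],
  "gripper": 0.5
}}

```text
time: 5.55
tool_pos: [0.5497, -0.019, 0.2487]
ee_rot: [0.0, -0.169, 0.986, -0.0]
force: [0.6, 0.5, -0.3]
grip_width: 0.0431
finger_force: 0.0
```

```bash
python3 - <<'E'
from h import *
s=readout.read_state(); print(s["time"],s["tool_pos"],s["grip_width"],s["force"])
p,d=optics.snapshot("wrist"); T=cam2world("wrist",s); C=cloud(d,"wrist",T); np.savez("w1.npz",p=p,d=d,C=C)
cv2.imwrite("pics/w1.png",p[:,:,::-1]); print(np.array(optics.camera_model("wrist")["mount"]).round(3))
th=np.deg2rad(19.65);R=np.array([[np.cos(th),-np.sin(th)],[np.sin(th),np.cos(th)]])
for q in ["draw","pointer","index_mark"]:
    for r in spotter.look_for(q,"wrist")[:2]:
        w=T[:3,:3]@np.array(r["location"])+T[:3,3]; print(q,w.round(4),"tester",((w[:2]-[.5148,.0795])@R).round(4),round(r["confidence"],2))
p,d=optics.snapshot("scene"); C=cloud(d,"scene",cam2world("scene")); np.savez("scene2.npz",p=p,d=d,C=C)
E
```

```text
5.55 [ 0.54970568 -0.0190427   0.24870084] 0.04305392162893393 [ 0.60799404  0.46779617 -0.33158926]
[[ 0.    -0.964 -0.268  0.069]
 [ 1.     0.     0.001 -0.   ]
 [-0.001 -0.268  0.964 -0.143]
 [ 0.     0.     0.     1.   ]]
draw [0.514  0.0278 0.0637] tester [-0.0181 -0.0484] 0.93
pointer [0.5155 0.0302 0.0649] tester [-0.0159 -0.0467] 0.91
index_mark [ 0.4765 -0.0407  0.0582] tester [-0.0765 -0.1003] 0.5
index_mark [0.4694 0.1783 0.0891] tester [-0.0095  0.1084] 0.41
```

View pics/w1.png

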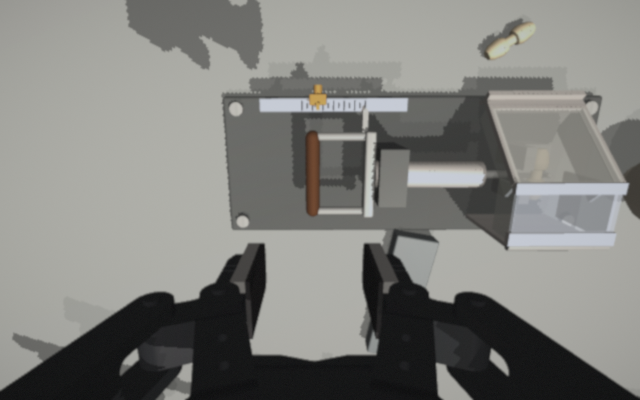

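```bash
cat >> h.py <<'E'
th=np.deg2rad(19.65);R2=np.array([[np.cos(th),-np.sin(th)],[np.sin(th),np.cos(th)]])
def L(w): return np.concatenate([(w[...,:2]-[.5148,.0795])@R2,w[...,2:]],-1)*1000
E
python3 - <<'E'
from h import *
z=np.load("w1.npz");p=z["p"].astype(int);l=L(z["C"]);ok=z["d"]>0
def rep(n,m): print(n,m.sum(),*[np.percentile(l[...,k][m],[2,50,98]).round(1) for k in range(3)])
br=ok&(p[...,0]>2*p[...,1])&(p[...,0]>60)&(l[...,2]>40)&(l[...,2]<80); rep("bar",br)
v=p[125:222,295:335]
rep("plate",ok&(p.max(-1)<110)&(l[...,2]>9)&(l[...,2]<16)&(abs(l[...,1])<210)&(abs(l[...,0])<90))
rep("block",ok&(l[...,2]>74)&(l[...,2]<81)&(l[...,1]<0)&(abs(l[...,0])<50))
br=(p[...,0]>1.6*p[...,2])&(p[...,0]>120)&(np.mgrid[:400,:640][0]<120); c=np.argwhere(br); print(c.min(0),c.max(0)); rep("clip",br&ok)
g=ok&(l[...,1]>70)&(l[...,1]<160)&(l[...,2]>20)
for a,b in [(-80,-70),(-70,-60),(-50,-40),(-35,-25),(0,10),(45,55)]:
    rep(f"hood x{a}",g&(l[...,0]>a)&(l[...,0]<b))
z=np.load("scene2.npz");l=L(z["C"]);ok=z["d"]>0;g=ok&(l[...,1]>65)&(l[...,1]<165)&(l[...,2]>20)
for a,b in [(-80,-70),(-70,-60),(-50,-40),(-35,-25),(0,10),(45,55)]:
    m=g&(l[...,0]>a)&(l[...,0]<b)
    if m.sum(): rep(f"scene hood x{a}",m)
s=readout.read_state();print(L(np.array(s["tool_pos"])))
E
```

```text
Traceback (most recent call last):
IndexError: index -1 is out of bounds for axis 0 with size 0
```

```bash
python3 - <<'E'
from h import *
z=np.load("w1.npz");p=z["p"].astype(int);l=L(z["C"]);ok=z["d"]>0
def rep(n,m): print(n,m.sum(),*[np.percentile(l[...,k][m],[2,50,98]).round(1) if m.any() else 0 for k in range(3)])
print(l[175,313],p[175,313],l[96,318],p[96,318])
box=np.zeros_like(ok);box[120:225,300:325]=1
rep("bar",ok&box&(l[...,2]>45)&(p[...,0]>1.5*p[...,2]))
rep("plate",ok&(p.max(-1)<110)&(l[...,2]>9)&(l[...,2]<16)&(abs(l[...,1])<210)&(abs(l[...,0])<90))
rep("block",ok&(l[...,2]>74)&(l[...,2]<81)&(l[...,1]<0)&(abs(l[...,0])<50))
br=(p[...,0]>1.6*p[...,2])&(p[...,0]>100)&(np.mgrid[:400,:640][0]<120); c=np.argwhere(br); print(c.min(0),c.max(0)); rep("clip",br&ok)
def hood():
    g=ok&(l[...,1]>72)&(l[...,1]<158)&(l[...,2]>20)
    for a,b in [(-80,-70),(-70,-60),(-50,-40),(-35,-25),(0,10),(45,55)]: rep(f"hood x{a}",g&(l[...,0]>a)&(l[...,0]<b))
hood()
z=np.load("scene2.npz");l=L(z["C"]);ok=z["d"]>0;hood()
s=readout.read_state();print(L(np.array(s["tool_pos"])))
E
```

```text
[  -2.28680447 -105.37079661   62.05070443] [111  73  50] [ -75.3592847  -100.53227707   58.68426552] [194 158  87]
bar 1016 [-41.2  -5.   35.9] [-112.1 -106.3 -100.5] [58.  61.  62.9]
plate 24295 [-74.7 -10.2  68.9] [-196.   -70.6   89.5] [10.3 12.  13.6]
block 1658 [-28.2  -3.2  23.9] [-44.3 -31.7 -18.9] [75.3 77.  78.5]
[ 85 309] [108 326]
clip 258 [-85.1 -74.5 -66.6] [-107.9 -101.4  -94.1] [53.  57.6 60. ]
hood x-80 951 [-79.9 -75.2 -70.4] [ 74.  115.6 156.3] [32.8 35.5 38.2]
hood x-70 972 [-69.6 -64.8 -60.1] [ 73.6 115.2 156. ] [35.9 41.2 46.4]
hood x-50 1070 [-49.5 -45.  -40.1] [ 73.8 114.3 156.3] [56.  61.2 66.7]
hood x-35 1170 [-34.9 -30.1 -25.3] [ 73.7 115.6 156.7] [70.6 76.  81.1]
hood x0 1127 [0.1 5.  9.9] [ 73.5 114.8 156. ] [103.1 104.8 106.4]
hood x45 1136 [45.1 50.6 54.7] [ 72.6 107.4 155.8] [ 24.5 104.9 106.4]
hood x-80 81 [-77.8 -72.5 -70.2] [ 74.7 112.9 155.2] [31.9 36.6 41.1]
hood x-70 66 [-69.8 -65.6 -60.6] [ 72.2 111.9 154.4] [23.7 38.1 42.9]
hood x-50 55 [-49.8 -45.  -40.7] [ 72.8 113.1 155.4] [53.3 58.2 63.5]
hood x-35 57 [-34.8 -30.2 -25.7] [ 74.9 114.  157.4] [68.  73.7 79. ]
hood x0 167 [0.3 5.2 9.7] [ 72.2 105.9 154.8] [ 30.4 105.1 108.3]
hood x45 137 [45.2 49.8 54.4] [ 73.8 113.4 155.4] [102.9 105.9 108.7]
[  -0.83179965 -101.48224328  248.19347269]
```

Emit:
{"name": "apply_moves", "arguments": {
  "deltas": [
    {"travel": [0.004, -0.012, 0.08], "turn": [0, 0, 0]},
    {"travel": [0.004, -0.012, 0.17], "turn": [0, 0, 0]},
    {"travel": [0.004, -0.012, 0.26], "turn": [0, 0, 0]},
    {"travel": [0.004, -0.012, 0.33], "turn": [0, 0, 0]},
    {"travel": [0.004, -0.012, 0.39], "turn": [0, 0, 0]},
    {"travel": [0.004, -0.012, 0.44], "turn": [0, 0, 0]},
    {"travel": [0.004, -0.012, 0.48], "turn": [0, 0, 0]},
    {"travel": [0.004, -0.012, 0.51], "turn": [0, 0, 0]},
    {"travel": [0.004, -0.012, 0.531], "turn": [0, 0, 0]},
    {"travel": [0.004, -0.012, 0.531], "turn": [0, 0, 0]}
  ]
}}

```text
time: 6.63
tool_pos: [0.5475, -0.0217, 0.0346]
ee_rot: [-0.001, -0.171, 0.985, 0.0]
force: [-0.2, 0.0, -0.6]
grip_width: 0.0427
finger_force: 0.0
```

Emit:
{"name": "apply_moves", "arguments": {
  "deltas": [
    {"travel": [0, 0, 0], "turn": [0, 0, 0]},
    {"travel": [0, 0, 0], "turn": [0, 0, 0]},
    {"travel": [0, 0, 0], "turn": [0, 0, 0]},
    {"travel": [0, 0, 0], "turn": [0, 0, 0]},
    {"travel": [0, 0, 0], "turn": [0, 0, 0]},
    {"travel": [0, 0, 0], "turn": [0, 0, 0]}
  ],
  "gripper": 1,
  "grip_force": 60
}}

```text
time: 7.13
tool_pos: [0.5495, -0.0223, 0.037]
ee_rot: [0.001, -0.171, 0.985, -0.0]
force: [-1.7, 1.6, 7.1]
grip_width: 0.0115
finger_force: 58.6
```

```bash
python3 - <<'E'
from h import *
s=readout.read_state(); print(s["time"],s["tool_pos"],s["grip_width"],s["force"],L(np.array(s["tool_pos"])))
p,d=optics.snapshot("wrist"); T=cam2world("wrist",s); C=cloud(d,"wrist",T); np.savez("w2.npz",p=p,d=d,C=C)
cv2.imwrite("pics/w2.png",p[:,:,::-1]); print(optics.camera_model("wrist")["K"])
E
```

```text
7.1333 [ 0.54948339 -0.02232725  0.03702085] 0.011548529874339849 [-1.70853426  1.64045305  7.14656393] [  -1.57823515 -107.56038426   37.02085217]
[[347.36736392   0.         313.76378919]
 [  0.         347.36736392 199.82166699]
 [  0.           0.           1.        ]]
```

View pics/w2.png

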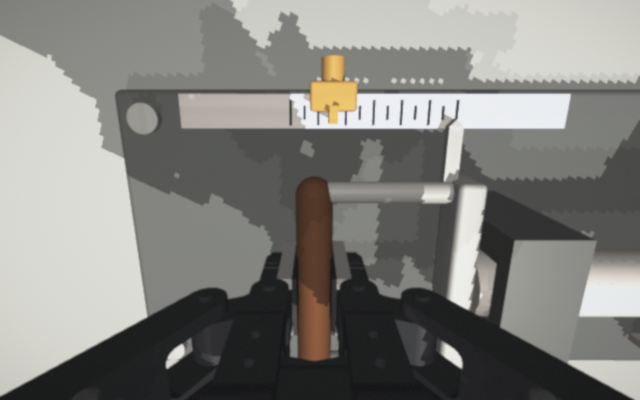

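```bash
python3 - <<'E'
from h import *
z=np.load("w2.npz");p=z["p"];l=L(z["C"])
c=p[45:155,300:480,::-1]; cv2.imwrite("pics/w2c.png",cv2.resize(c,None,fx=4.4,fy=4.4,interpolation=cv2.INTER_NEAREST))
for r in (112,118,121,123,125,127,129,135): print(r,l[r,[326,330,333,336,340]].round(1).tolist(), l[r,[446,450,454,458]].round(1).tolist())
E
```

```text
112 [[-67.4, -103.4, 50.5], [-67.6, -102.4, 60.2], [-67.6, -101.4, 60.3], [-67.6, -100.4, 59.5], [-67.3, -98.3, 49.6]] [[-67.3, -59.8, 49.6], [-67.4, -58.7, 50.5], [-67.3, -56.9, 49.4], [-67.3, -55.3, 49.1]]
118 [[-65.2, -103.3, 49.5], [-65.7, -102.4, 60.4], [-65.6, -101.4, 60.1], [-65.7, -100.4, 60.4], [-65.3, -98.3, 50.9]] [[-65.3, -60.0, 50.7], [-65.3, -58.6, 50.7], [-65.2, -56.6, 49.4], [-65.2, -55.0, 49.0]]
121 [[-64.2, -103.4, 50.1], [-64.6, -102.3, 59.5], [-64.7, -101.4, 61.1], [-64.7, -100.4, 60.2], [-64.2, -98.3, 51.2]] [[-64.2, -59.6, 49.8], [-64.2, -58.6, 51.1], [-64.4, -58.7, 55.0], [-64.4, -56.8, 53.8]]
123 [[-63.5, -103.4, 50.1], [-64.0, -102.4, 60.0], [-64.0, -101.3, 59.7], [-64.0, -100.4, 60.5], [-63.4, -98.2, 49.8]] [[-63.5, -60.1, 51.4], [-63.7, -59.8, 54.4], [-63.8, -58.8, 55.4], [-63.8, -57.4, 55.3]]
125 [[-62.7, -103.3, 49.8], [-62.8, -101.9, 50.9], [-62.8, -100.8, 50.4], [-62.7, -99.7, 49.7], [-62.7, -98.2, 49.7]] [[-62.9, -60.4, 52.4], [-63.0, -60.0, 55.0], [-63.0, -58.5, 54.8], [-63.1, -57.3, 55.5]]
127 [[-62.0, -103.3, 49.6], [-62.0, -101.9, 49.8], [-62.0, -100.8, 50.2], [-62.0, -99.6, 49.2], [-62.0, -98.2, 50.2]] [[-62.2, -60.5, 52.8], [-62.3, -59.8, 54.8], [-62.4, -58.5, 54.9], [-62.4, -57.3, 55.4]]
129 [[-58.6, -102.0, 12.2], [-58.7, -100.1, 13.0], [-58.7, -98.7, 12.9], [-58.5, -97.2, 11.1], [-58.6, -95.4, 12.5]] [[-61.5, -60.4, 52.7], [-61.7, -60.1, 55.8], [-70.6, -107.9, 179.5], [-61.7, -57.2, 55.6]]
135 [[-55.8, -102.0, 11.9], [-55.7, -100.0, 11.0], [-55.8, -98.6, 12.0], [-55.8, -97.2, 11.8], [-55.7, -95.3, 11.5]] [[-59.5, -60.5, 53.7], [-59.6, -59.8, 55.4], [-59.5, -57.6, 53.6], [-59.6, -56.9, 55.3]]
```

View pics/w2c.png

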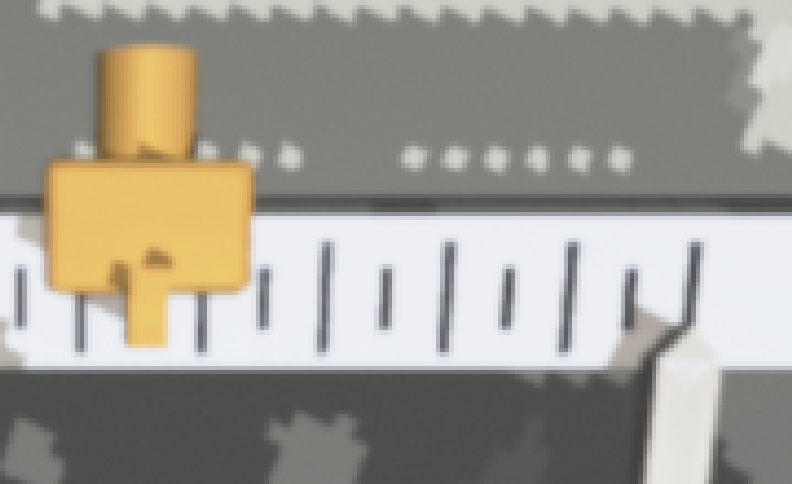

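The grip is on the bar. In the crop, the pointer tip is at about (690,328) and the clip's thin tab is centred at x≈147. That puts the mark about 43.7 mm away, so I'll draw 38 mm first.

Emit:
{"name": "apply_moves", "arguments": {
  "deltas": [
    {"travel": [0, -0.01, 0], "turn": [0, 0, 0]},
    {"travel": [0, -0.022, 0], "turn": [0, 0, 0]},
    {"travel": [0, -0.035, 0], "turn": [0, 0, 0]},
    {"travel": [0, -0.048, 0], "turn": [0, 0, 0]},
    {"travel": [0, -0.06, 0], "turn": [0, 0, 0]},
    {"travel": [0, -0.072, 0], "turn": [0, 0, 0]},
    {"travel": [0, -0.082, 0], "turn": [0, 0, 0]},
    {"travel": [0, -0.09, 0], "turn": [0, 0, 0]},
    {"travel": [0, -0.095, 0], "turn": [0, 0, 0]},
    {"travel": [0, -0.095, 0], "turn": [0, 0, 0]}
  ]
}}

```text
time: 8.02
tool_pos: [0.5619, -0.0574, 0.0369]
ee_rot: [0.001, -0.171, 0.985, 0.001]
force: [-3.9, 8.9, 8.8]
grip_width: 0.0119
finger_force: 59.0
```

```bash
cat > m.py <<'E'
from h import *
import sys
s=readout.read_state(); print(s["time"],s["grip_width"],s["force"].round(1),L(np.array(s["tool_pos"])).round(2))
p,d=optics.snapshot("wrist"); T=cam2world("wrist",s); l=L(cloud(d,"wrist",T)); q=p.astype(int)
br=(q[...,0]>1.6*q[...,2])&(q[...,0]>120)
ok=d>0
tab=br&ok&(l[...,2]>57)&(l[...,2]<63)&(l[...,0]>-66.3)&(l[...,0]<-63)
c=np.argwhere(tab); print("tab n",len(c),"cols",c[:,1].min(),c[:,1].max(),"y",l[tab][:,1].min().round(2),l[tab][:,1].max().round(2),l[tab][:,1].mean().round(2))
# pointer body: stem at rows where x in -61..-57
g=ok&(l[...,2]>53)&(l[...,2]<58)&(l[...,0]>-63)&(l[...,0]<-56)&(abs(l[...,1]-l[tab][:,1].mean()-0)<60)&(np.mgrid[:400,:640][1]>430)&(np.mgrid[:400,:640][1]<480)
print("pointer stem y",np.percentile(l[g][:,1],[1,50,99]).round(2),g.sum())
n=sys.argv[1]; cv2.imwrite(f"pics/{n}.png",cv2.resize(p[85:165,390:520,::-1],None,fx=6,fy=6,interpolation=cv2.INTER_NEAREST))
E
python3 m.py w3
```

```text
8.0167 0.011901951774040066 [-3.9  8.9  8.8] [  -1.66 -144.78   36.86]
tab n 63 cols 440 448 y -103.11 -99.56 -101.41
pointer stem y [-97.91 -95.34 -92.48] 325
```

View pics/w3.png

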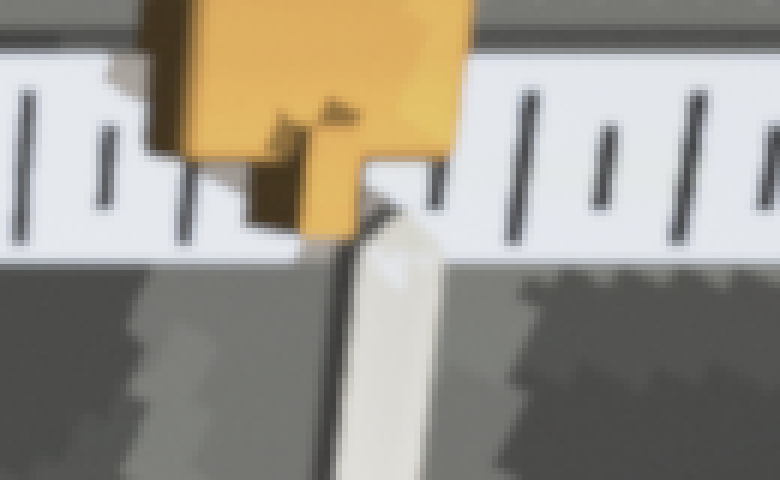

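```bash
cat > ray.py <<'E'
from h import *
K=np.array(optics.camera_model("wrist")["K"])
def ray(s,u,v,z):
    T=cam2world("wrist",s); r=T[:3,:3]@np.linalg.solve(K,[u,v,1]); w=T[:3,3]+r*(z/1000-T[2,3])/r[2]; return L(w).round(2)
E
python3 - <<'E'
from ray import *
s=readout.read_state(); print(L(np.array(s["tool_pos"])),s["force"])
for z in (53,55,57): print("apex",z,ray(s,457.2,119.7,z))
for z in (53,55): print("stem",ray(s,449.2,129.2,z),ray(s,463.7,129.2,z))
print("tab",ray(s,440.1,122,60),ray(s,449.7,122,60))
E
```

```text
[  -1.67496768 -144.6431562    36.88309548] [-3.88411175 10.61377325  9.23322657]
apex 53 [-64.89 -93.99  53.  ]
apex 55 [-64.98 -94.8   55.  ]
apex 57 [-65.07 -95.62  57.  ]
stem [-61.57 -96.49  53.  ] [-61.58 -91.29  53.  ]
stem [-61.72 -97.26  55.  ] [-61.72 -92.15  55.  ]
tab [ -64.45 -102.5    60.  ] [-64.45 -99.27  60.  ]
```

Emit:
{"name": "apply_moves", "arguments": {
  "deltas": [
    {"travel": [0, -0.004, 0], "turn": [0, 0, 0]},
    {"travel": [0, -0.008, 0], "turn": [0, 0, 0]},
    {"travel": [0, -0.011, 0], "turn": [0, 0, 0]},
    {"travel": [0, -0.0125, 0], "turn": [0, 0, 0]},
    {"travel": [0, -0.0125, 0], "turn": [0, 0, 0]},
    {"travel": [0, -0.0125, 0], "turn": [0, 0, 0]}
  ]
}}

```text
time: 8.57
tool_pos: [0.5634, -0.0617, 0.0369]
ee_rot: [0.0, -0.171, 0.985, 0.001]
force: [-3.3, 11.1, 8.4]
grip_width: 0.0122
finger_force: 59.0
```

```bash
python3 m.py w4
```

```text
8.5667 0.012222932429070165 [-3.3 11.1  8.4] [  -1.68 -149.29   36.86]
tab n 61 cols 453 462 y -103.3 -99.76 -101.48
pointer stem y [-102.4   -99.86  -96.9 ] 319
```

View pics/w4.png

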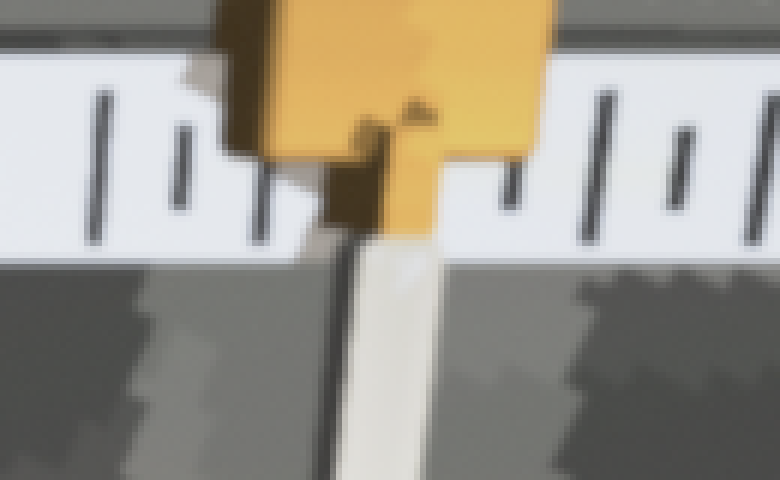

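Emit:
{"name": "apply_moves", "arguments": {
  "deltas": [
    {"travel": [0, -0.002, 0], "turn": [0, 0, 0]},
    {"travel": [0, -0.004, 0], "turn": [0, 0, 0]},
    {"travel": [0, -0.005, 0], "turn": [0, 0, 0]},
    {"travel": [0, -0.005, 0], "turn": [0, 0, 0]},
    {"travel": [0, -0.005, 0], "turn": [0, 0, 0]},
    {"travel": [0, -0.005, 0], "turn": [0, 0, 0]}
  ]
}}

```text
time: 9.12
tool_pos: [0.5641, -0.0635, 0.0368]
ee_rot: [0.0, -0.171, 0.985, 0.001]
force: [-4.9, 11.4, 8.5]
grip_width: 0.0117
finger_force: 59.1
```

```bash
python3 m.py w5
```

```text
9.1167 0.011749891298419864 [-4.9 11.4  8.5] [  -1.7  -151.23   36.84]
tab n 62 cols 459 467 y -103.08 -99.64 -101.5
pointer stem y [-104.4  -101.91  -98.82] 331
```

View pics/w5.png

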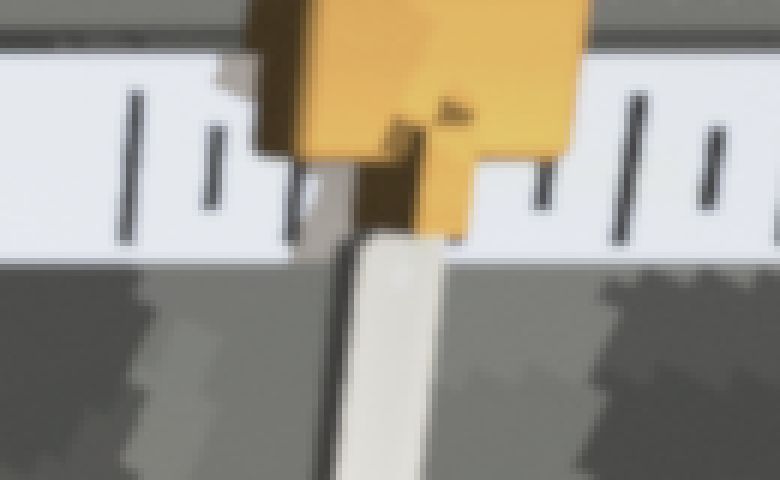

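The pointer is on the tab's centre line to within about 0.5 mm: in the crop, the tab is centred near x≈412 at pointer height, and the tip is near x≈403. Now holding.

Emit:
{"name": "apply_moves", "arguments": {
  "deltas": [
    {"travel": [0, 0, 0], "turn": [0, 0, 0]},
    {"travel": [0, 0, 0], "turn": [0, 0, 0]},
    {"travel": [0, 0, 0], "turn": [0, 0, 0]},
    {"travel": [0, 0, 0], "turn": [0, 0, 0]},
    {"travel": [0, 0, 0], "turn": [0, 0, 0]},
    {"travel": [0, 0, 0], "turn": [0, 0, 0]},
    {"travel": [0, 0, 0], "turn": [0, 0, 0]},
    {"travel": [0, 0, 0], "turn": [0, 0, 0]},
    {"travel": [0, 0, 0], "turn": [0, 0, 0]},
    {"travel": [0, 0, 0], "turn": [0, 0, 0]}
  ]
}}

```text
time: 10.0
tool_pos: [0.5641, -0.0635, 0.0369]
ee_rot: [0.0, -0.171, 0.985, 0.001]
force: [-3.5, 11.6, 8.1]
grip_width: 0.0119
finger_force: 59.1
```

```bash
python3 m.py w6; python3 - <<'E'
from ray import *
s=readout.read_state(); p,d=optics.snapshot("wrist"); q=p.astype(int); l=L(cloud(d,"wrist",cam2world("wrist",s)))
for r in (195,205,215,225,240):
    c=np.where((q[r,280:350,0]>1.4*q[r,280:350,2])&(l[r,280:350,2]>52))[0]+280
    print(r,c.min(),c.max(),ray(s,(c.min()+c.max())/2,r,58))
p,d=optics.snapshot("top"); T=cam2world("top"); l=L(cloud(d,"top",T))
E
```

```text
10.0 0.011859771222136682 [-3.5 11.6  8.1] [  -1.67 -151.21   36.86]
tab n 62 cols 459 467 y -103.08 -99.74 -101.44
pointer stem y [-104.37 -101.79  -98.77] 324
195 297 328 [ -38.57 -151.98   58.  ]
205 297 331 [ -34.81 -151.44   58.  ]
215 297 331 [ -30.98 -151.43   58.  ]
225 297 331 [ -27.09 -151.43   58.  ]
240 297 331 [ -21.13 -151.42   58.  ]
```

Emit:
{"name": "apply_moves", "arguments": {
  "deltas": [
    {"travel": [0, 0, 0], "turn": [0, 0, 0]},
    {"travel": [0, 0, 0], "turn": [0, 0, 0]},
    {"travel": [0, 0, 0], "turn": [0, 0, 0]},
    {"travel": [0, 0, 0], "turn": [0, 0, 0]},
    {"travel": [0, 0, 0], "turn": [0, 0, 0]},
    {"travel": [0, 0, 0], "turn": [0, 0, 0]},
    {"travel": [0, 0, 0], "turn": [0, 0, 0]},
    {"travel": [0, 0, 0], "turn": [0, 0, 0]},
    {"travel": [0, 0, 0], "turn": [0, 0, 0]},
    {"travel": [0, 0, 0], "turn": [0, 0, 0]}
  ]
}}

```text
time: 10.98
tool_pos: [0.5641, -0.0635, 0.0368]
ee_rot: [0.0, -0.171, 0.985, 0.001]
force: [-4.4, 11.5, 8.6]
grip_width: 0.012
finger_force: 59.1
```

Emit:
{"name": "apply_moves", "arguments": {
  "deltas": [
    {"travel": [0, 0, 0], "turn": [0, 0, 0]},
    {"travel": [0, 0, 0], "turn": [0, 0, 0]},
    {"travel": [0, 0, 0], "turn": [0, 0, 0]},
    {"travel": [0, 0, 0], "turn": [0, 0, 0]},
    {"travel": [0, 0, 0], "turn": [0, 0, 0]},
    {"travel": [0, 0, 0], "turn": [0, 0, 0]},
    {"travel": [0, 0, 0], "turn": [0, 0, 0]},
    {"travel": [0, 0, 0], "turn": [0, 0, 0]},
    {"travel": [0, 0, 0], "turn": [0, 0, 0]},
    {"travel": [0, 0, 0], "turn": [0, 0, 0]}
  ]
}}

```text
time: 11.82
tool_pos: [0.564, -0.0634, 0.0368]
ee_rot: [0.0, -0.171, 0.985, 0.001]
force: [-4.5, 11.3, 9.3]
grip_width: 0.0122
finger_force: 59.1
```

Emit:
{"name": "apply_moves", "arguments": {
  "deltas": [
    {"travel": [0, 0, 0], "turn": [0, 0, 0]},
    {"travel": [0, 0, 0], "turn": [0, 0, 0]},
    {"travel": [0, 0, 0], "turn": [0, 0, 0]},
    {"travel": [0, 0, 0], "turn": [0, 0, 0]},
    {"travel": [0, 0, 0], "turn": [0, 0, 0]},
    {"travel": [0, 0, 0], "turn": [0, 0, 0]},
    {"travel": [0, 0, 0], "turn": [0, 0, 0]},
    {"travel": [0, 0, 0], "turn": [0, 0, 0]},
    {"travel": [0, 0, 0], "turn": [0, 0, 0]},
    {"travel": [0, 0, 0], "turn": [0, 0, 0]}
  ]
}}

```text
time: 12.65
tool_pos: [0.564, -0.0635, 0.0368]
ee_rot: [0.0, -0.171, 0.985, 0.001]
force: [-4.5, 11.5, 8.5]
grip_width: 0.0122
finger_force: 59.1
```

Emit:
{"name": "apply_moves", "arguments": {
  "deltas": [
    {"travel": [0, 0, 0], "turn": [0, 0, 0]},
    {"travel": [0, 0, 0], "turn": [0, 0, 0]},
    {"travel": [0, 0, 0], "turn": [0, 0, 0]},
    {"travel": [0, 0, 0], "turn": [0, 0, 0]},
    {"travel": [0, 0, 0], "turn": [0, 0, 0]},
    {"travel": [0, 0, 0], "turn": [0, 0, 0]}
  ]
}}

```text
time: 13.15
tool_pos: [0.5641, -0.0635, 0.0369]
ee_rot: [0.0, -0.171, 0.985, 0.001]
force: [-3.8, 11.3, 8.5]
grip_width: 0.012
finger_force: 59.1
```

```bash
python3 m.py w7 && python3 -c "
from rig import job
print(job.finish_job())"
```

```text
13.15 0.012044143255880622 [-3.8 11.3  8.5] [  -1.69 -151.19   36.85]
tab n 62 cols 459 467 y -103.5 -99.98 -101.52
pointer stem y [-104.36 -101.81  -98.71] 325
the job is handed in; nothing more can be done
None
```

I swung the hood fully shut, then drew the handle until the pointer was at the index mark (within about 0.5 mm by camera), held it steady there for about 4 s, and handed the job in at 13 s while still holding; the clip did not move, and the arm stayed clear of the stone, mortar and spare toggle.

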